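Square the well plate on the light table and hold its shield half open

TASK

Push the well plate on the light table square and flush into the corner of its two fence strips, so that it lies in register, while the amber shield is still folded back. Then take the shield by its bow handle, lower it under control, and hold it 45 degrees open from its closed position, so that a colleague can reach in under it and is still screened from the lamp; it would fall shut if let go, so finish while still holding it there. Leave the plate in its corner and the other things on the bench where they are.

Things in the scene. Friction and masses are not known exactly. Their poses are not given: they have to be found in the camera images.
- light_table: Light table (bench transilluminator): a white housing 220 mm deep (x) by 280 mm wide (y), fixed to the bench, with a flat level window on top, 70 mm above its underside. Origin: centre of its underside, on the bench. Its x points to its back (away from the robot within 0.2 rad), y to its left, z up. The fence stands on the window; the shield is hinged at the back.
- fence_corner (a point): Inner corner of the fence, at window level: 55 mm in x and 85 mm in y from the table's centre, axes as the light table. The two aluminium strips are 12 mm wide and 10 mm high; the far strip's face looks to the table's -x and runs from this point 160 mm towards -y, the left strip's face looks to -y and runs 115 mm towards -x. The plate belongs inside the angle.
- plate: White well plate, 85 mm (x) by 128 mm (y) by 15 mm high, 50 to 100 g, loose on the window, up to 0.25 rad askew. Origin: centre of its underside. Seated flush, its centre lies 42.5 mm in -x and 64 mm in -y of the fence corner, its long sides along the far strip. A narrow push at mid-side can jam it askew; a broad one, or one at the lagging end, squares it.
- shield (a joint): Opening angle of the shield in rad: 0 closed (level over the window), 0.785 is 45 degrees, 1.75 folded back against its stop, where it starts; it leans there by its own weight (0.42 kg), and falls shut from any angle below about 1.5.
- shield_hinge (a point): Middle of the shield's hinge line on the light table, 95 mm behind the table's centre and 22 mm above the window; the hinge line runs along the table's y.
- shield_grip (a point): Middle of the shield's bow handle: a round steel bar 10 mm thick along the table's y, free for 94 mm, 235 mm from the hinge line, 4 mm above the plane through it when closed. The shield's edge (a rail 262 mm wide, 12 mm thick) begins 39 mm from the bar towards the hinge. Folded back, the bar is on top, about 0.32 m above the bench; at 45 degrees it is about 0.26 m above it.
- rack: White tube rack with tubes, 68x118x54 mm, loose, to the left of the light table; a bystander. Origin: centre of its underside.
- timer: White bench timer, 62x62x19 mm, loose, on the left; a bystander. Origin: centre of its underside.
- forceps: Steel forceps, 18x125x9 mm, loose, to the right of the light table; a bystander. Origin: centre of its underside.
- trough: White reagent trough, 74x130x33 mm, loose, on the far left; a bystander. Origin: centre of its underside.

How it is judged:
On the way, in this order (a step that is already met when the one before it is completed fails the run):
1. the plate lies square and flush in the fence corner while the shield is still folded back (x of plate in the frame of fence_corner above -0.0455 m and y of plate in the frame of fence_corner above -0.067 m and z of plate in the frame of fence_corner below 0.003 m and angle between the x axis of plate and the x axis of light_table, either way round below 0.03 rad and value of joint shield above 1.4 rad), for 0.2 s.
2. the gripper holds the shield 45 degrees open (value of joint shield between 0.68 and 0.89 rad and contact force between the fingers and shield above 0.3 N), for 0.3 s.
At the end, for the whole second after the job is handed in: the plate is flat on the window, within 3 mm of both fence strips and square to them within 0.03 rad (1.7 degrees), and touched by neither fingers nor shield; the gripper is holding the shield still, 45 degrees open within 6 degrees (all of step 2 and x of plate in the frame of fence_corner above -0.0455 m and y of plate in the frame of fence_corner above -0.067 m and z of plate in the frame of fence_corner below 0.003 m and angle between the x axis of plate and the x axis of light_table, either way round below 0.03 rad and linear speed of plate below 0.02 m/s and velocity of joint shield between -0.1 and 0.1 rad/s and contact force between plate and shield below 0.05 N and contact force between the fingers and plate below 0.05 N); the arm keeps its last pose, push and grip.
It fails at once if the shield is dropped, let fall shut or shut (velocity of joint shield below -2.5 rad/s or value of joint shield below 0.35 rad).
It fails at once if the tube rack, timer, forceps or trough is moved by more than 3 cm (distance of any of rack, timer, forceps, trough from where it was at the start of the episode above 0.03 m).
It also fails if it takes over 61 s, if anything falls off the work surface, if the arm or the gripper's body presses on something with over 40 N, if the wrist force passes 120 N, or if a joint passes its speed limit or range.

ROBOT

A 7-joint arm with a two-finger parallel gripper is mounted at the origin on a cart in front of the work surface, level with it; the furniture and walls round the work are solid. World frame = base frame: x ahead of the robot, y to its left, z up, the work surface at z = 0. Lengths are in m, angles in rad, forces in N, time in s.
With the tool pointing down it reaches from about 0.425 to 0.875 m from the base axis. Payload 8.4 kg.
Tool frame: the origin (TCP) lies at the very end of the fingers, on their centre line; the grasp point (between the pads) lies 19 mm behind it (tcp_to_grasp is the distance from the TCP to the grasp point, in m); z points along the fingers, y is the line along which they close (so a half turn about z gives the same grasp; the last joint's range is limited). The gripper opens to 85 mm and grips with 20 to 120 N. Pads are 22 mm wide; open, the fingers measure 114 mm over their backs; the gripper's body (76 mm by 85 mm) begins 54 mm behind the grasp point. The pads swing forward as they close: fully open they stand 13 mm farther back than shut.
Start: joints at [1.128, 0.333, 0.04, 1.465, -0.013, 1.343, -0.059], TCP at [0.219, -0.612, 0.231] pointing down, gripper open.
Joint ranges: [-2.58, 2.58], [-0.38, 2.09], [-1.3, 1.39], [0.25, 2.4], [-1.5, 4.64], [0.08, 2.09], [-2.65, 2.65]. Speed limits (rad/s): [2.22, 2.22, 2.79, 2.79, 3.14, 3.14, 3.14].

INTERFACE

Orientations are given as a unit quaternion [w, x, y, z].
In Python, from cell import sense, snapshot, camera_params, sign_off, spot_in, masks_of, mark_of, tcp_to_grasp gives the robot as it stands.
- The arm moves only by the tool carry_out, never from a script. Its argument "rows" is a list of rows, each a list of 3 entries, a list of its own where there are three numbers: the shift along the world's x, y, z each as a share of 0.04 m, from -1 to 1, then the turn, a rotation vector about the world's x, y, z each as a share of 360 degrees, from -1 to 1, then the opening, from 0 (shut) to 1 (fully open). A call has exactly 10 rows; each row shifts and turns the commanded pose from where the row before left it; what a row does not reach is not made up. A row lasts 1/8 s, in which the tool goes at most 62.5 mm and 10.7 degrees, less where a joint would pass 70% of its speed; a pose out of reach is approached as far as the arm can. A call with a number of a shift or a turn outside -1 to 1 is refused whole. A call with a gripper value outside its range is refused whole. The fingers move at their own pace and stop on an object; the grip force is fixed at half the most. Time passes only in rows, so rows that do not move let the fingers close, or fill a call up. It gives the time, the measured TCP pose, the force, the opening and the grip force at its end, in the units of the state.
- sense(): the state, without advancing time (a new reading comes with each control period).
- snapshot(name): name is "side" or "top" or "wrist"; returns the picture (480x640x3 uint8, red, green, blue); there is no depth.
- camera_params(name): a dict with "intrinsics" (3x3 intrinsics, pixels), "k1" (the pictures are not rectified: a ray, as slopes to the right and down, at radius r is drawn at 1 + k1 r^2 times it, then the intrinsics apply), "eye" and "orientation" of the camera in the world. Camera axes: x right, y up, looking along -z (the intrinsics and any distortion apply to the point x, -y, -z); pixel columns grow to the right and rows downward; lengths in m; the calibration is good to about 2 mm. A picture is of the moment at which its call begins: read the wrist's pose just before it. camera_params takes no time and is no camera call; for the wrist camera it gives the pose at the moment of the call.
- sign_off(): hands the job in; it is judged then, once.
Trained networks look in the newest picture that a camera, given by its name, has taken for a name from the list of things; names that differ only in an ending like _2 or _b are one class to them, and where a whole thing is asked for, a point or a joint stands for the part that bears it (a point fixed in the world has none). Each returns a list of dicts, best first, with "conf" (0 to 1); they miss things now and then, are a little off and sometimes report something else, mostly with a low value. They report only what shows in the picture. A call takes as long as a camera call.
- spot_in(thing, camera): "rect" ([centre column, centre row, width, height] in pixels, round what is visible of it).
- masks_of(thing, camera): "pixels" (480x640 bool, what is visible of it) and "rect" ([centre column, centre row, width, height] in pixels, round what is visible of it).
- mark_of(thing, camera): "pixel" ([row, column] in pixels: a listed point, or the origin of a listed thing).
The state is a dict: "time_s": time; "joint_positions": joint angles; "qvel": joint speeds; "tau": joint torques, N m; "position": TCP position; "eef_rot": TCP orientation; "wrist_force": force on the tool from outside, world axes, zero at the start; "wrist_torque": the same for the moment, N m; "finger_gap": finger opening in m; "finger_force": force on a finger pad.
Only numpy, scipy, OpenCV 4.12 (cv2) and the standard library are available. Lean on these libraries where they do the work, as an engineer would, in place of code of your own. Each camera call takes 0.05 s, during which the arm holds its last target. There are 200 camera calls.

## Working session

There is one attempt and no reset: what is moved stays moved. The work goes in short steps, Python scripts to look and compute and a tool call to move; the robot and the scene stay as the last step left them, time stands still between calls to the robot, and variables do not carry over. Pictures are saved under pics/ and viewed, at most 10 in all, crops included, and the job is handed in when it is done.

Besides the shell and the picture viewer there is one more tool, called after "Request:" in YAML: its name, and indented under it one key for each argument. carry_out: Moves the arm, as the interface text tells. Its arguments: {"type":"object","properties":{"rows":{"type":"array"}},"required":["rows"]}

```bash
mkdir -p pics; ls; python3 - <<'E'
from cell import *
import cv2,numpy as np
s=sense();print({k:np.round(v,3).tolist() for k,v in s.items()})
for c in ("side","top"):
    im=snapshot(c);cv2.imwrite(f"pics/{c}0.png",im[:,:,::-1])
    p=camera_params(c);print(c,{k:np.round(v,4).tolist() for k,v in p.items()})
    for t in ("light_table","fence_corner","plate","shield_hinge","shield_grip"):
        print(t,[(np.round(d["pixel"],1).tolist(),round(d["conf"],2)) for d in mark_of(t,c)][:2])
p=np.hstack([cv2.imread("pics/side0.png"),cv2.imread("pics/top0.png")]);cv2.imwrite("pics/both0.png",cv2.resize(p,(800,300)))
E
```

```text
pics
{'time_s': 0.0, 'joint_positions': [1.128, 0.334, 0.04, 1.466, -0.013, 1.343, -0.059], 'qvel': [0.001, -0.002, 0.001, 0.001, -0.001, 0.001, -0.0], 'tau': [-0.0, -65.855, 1.365, -40.556, 0.017, 0.012, 0.0], 'position': [0.219, -0.612, 0.23], 'eef_rot': [-0.001, 0.985, 0.171, -0.0], 'wrist_force': [-0.731, -0.176, 0.22], 'wrist_torque': [0.041, 0.028, -0.02], 'finger_force': 0.0, 'finger_gap': 0.085}
side {'intrinsics': [[502.4283, 0.0, 309.1941], [0.0, 502.4283, 236.4372], [0.0, 0.0, 1.0]], 'k1': -0.1328, 'eye': [0.1478, 0.8591, 0.9939], 'orientation': [-0.1655, -0.0855, 0.4126, 0.8917]}
light_table [([285.8, 316.7], 0.73), ([181.5, 258.0], 0.57)]
fence_corner [([287.2, 285.6], 0.92)]
plate [([267.3, 319.3], 0.9)]
shield_hinge [([258.5, 279.4], 0.7)]
shield_grip [([184.0, 262.7], 0.75), ([226.7, 365.4], 0.48)]
top {'intrinsics': [[451.6253, 0.0, 317.5568], [0.0, 451.6253, 240.3367], [0.0, 0.0, 1.0]], 'k1': -0.1062, 'eye': [0.3085, 0.0162, 1.1733], 'orientation': [0.7146, 0.0765, -0.0747, -0.6913]}
light_table []
fence_corner [([241.4, 303.7], 0.96), ([220.5, 343.1], 0.7)]
plate [([262.4, 348.6], 0.61)]
shield_hinge [([222.3, 341.5], 0.73)]
shield_grip [([172.0, 345.0], 0.73)]
```

View pics/side0.png

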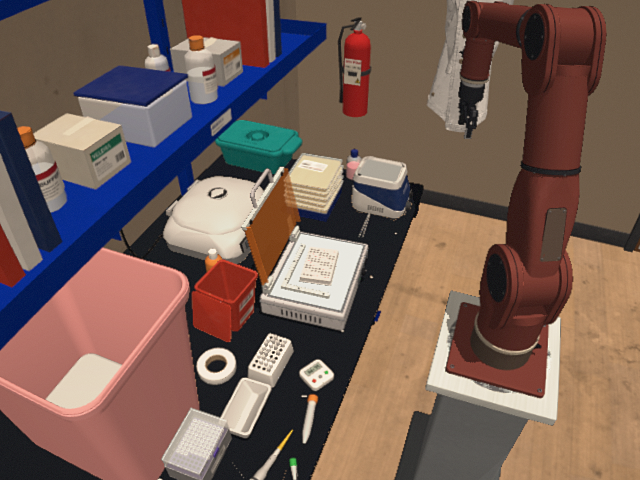

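View pics/top0.png

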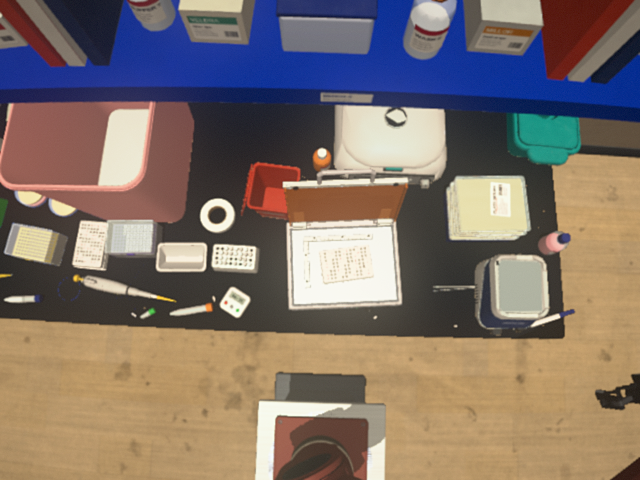

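The side view shows the table with the plate near (320,265) and the handle near (262,184). The top view shows the fence corner near (304,241), the plate near (347,264) and the handle near (345,175). Next I'll fit the poses.

```bash
cat > h.py <<'E'
from cell import *
import cv2,numpy as np
from scipy.spatial.transform import Rotation as R
from scipy.optimize import least_squares
def rot(q): return R.from_quat(np.roll(q,-1))
def proj(c,P):
    p=c if isinstance(c,dict) else camera_params(c); K=np.array(p["intrinsics"])
    q=rot(p["orientation"]).inv().apply(np.atleast_2d(P)-p["eye"])
    s=np.c_[q[:,0],-q[:,1]]/-q[:,2:]
    s=s*(1+p["k1"]*(s**2).sum(1,keepdims=True))
    return s@K[:2,:2].T+K[:2,2]     # col,row
def onplane(c,uv,z):
    p=c if isinstance(c,dict) else camera_params(c); K=np.array(p["intrinsics"])
    d=cv2.undistortPoints(np.array(uv,float).reshape(-1,1,2),K,np.array([p["k1"],0,0,0]))[:,0]
    # undistort of k1 radial model (same form)
    v=rot(p["orientation"]).apply(np.c_[d[:,0],-d[:,1],-np.ones(len(d))])
    e=np.array(p["eye"]);return e+v*((z-e[2])/v[:,2:])
def tab(t,P): # table frame -> world
    c,s=np.cos(t[2]),np.sin(t[2]);P=np.atleast_2d(P).astype(float)
    return np.c_[t[0]+c*P[:,0]-s*P[:,1],t[1]+s*P[:,0]+c*P[:,1],P[:,2]]
def grip(a): return np.array([.095-235e-3*np.cos(a)-.004*np.sin(a)*-1,0,.092+.235*np.sin(a)+.004*np.cos(a)])
E
python3 - <<'E'
from h import *
FC=[.055,.085,.07];H=[.095,0,.092]
obs={"side":{"fc":(285.6,287.2),"h":(279.4,258.5),"g":(262.7,184)},"top":{"fc":(303.7,241.4),"h":(341.5,222.3),"g":(345,172)}}
pts={"fc":FC,"h":H,"g":grip(1.75)}
f=lambda t:np.concatenate([(proj(c,tab(t,pts[k]))-o[k]).ravel() for c,o in obs.items() for k in o])
r=least_squares(f,[.55,-.05,0],loss="soft_l1",f_scale=2);t=r.x;print(t,np.round(f(t),1))
# refine by masks
for c in ("side","top"):
    im=snapshot(c)
    m=masks_of("plate",c)
    for d in m[:2]:
        cs=cv2.findContours(d["pixels"].astype(np.uint8),0,2)[0];k=max(cs,key=cv2.contourArea)
        print(c,d["conf"],d["pixels"].sum(),cv2.minAreaRect(onplane(c,k.reshape(-1,2),.085)[:,:2].astype(np.float32)*1000))
    sc=4;x0,y0=(250,190) if c=="side" else (270,205)
    big=cv2.resize(im[y0:y0+150,x0:x0+150],None,fx=sc,fy=sc,interpolation=2)[:,:,::-1].copy()
    def L(P,col,cl=True):
        q=((proj(c,tab(t,P))-[x0,y0]+.5)*sc).astype(int);cv2.polylines(big,[q],cl,col,1)
    L([[-.11,-.14,.07],[.11,-.14,.07],[.11,.14,.07],[-.11,.14,.07]],(255,0,0))
    L([[.055,-.075,.07],FC,[-.06,.085,.07]],(0,0,255),False)
    L([[.055,-.075,.08],[.055,.085,.08],[-.06,.085,.08]],(0,255,0),False)
    cv2.imwrite(f"pics/o_{c}.png",big[:600])
a,b=cv2.imread("pics/o_side.png"),cv2.imread("pics/o_top.png")
E
```

```text
[ 0.49342699 -0.03210362  0.03383843] [-0.4  0.2  3.2 -2.2 -2.6 -2.8  1.1 -0.4 -2.4  1.  -0.7  0.4]
side 0.82 1176 ((487.1307373046875, -38.48936462402344), (85.84888458251953, 140.78184509277344), 9.885209083557129)
side 0.51 10152 ((577.3305053710938, -141.37423706054688), (322.55767822265625, 712.9471435546875), 35.78042221069336)
top 0.91 1775 ((487.4562072753906, -46.86872100830078), (86.29700469970703, 128.39820861816406), 9.201095581054688)
```

View pics/o_side.png

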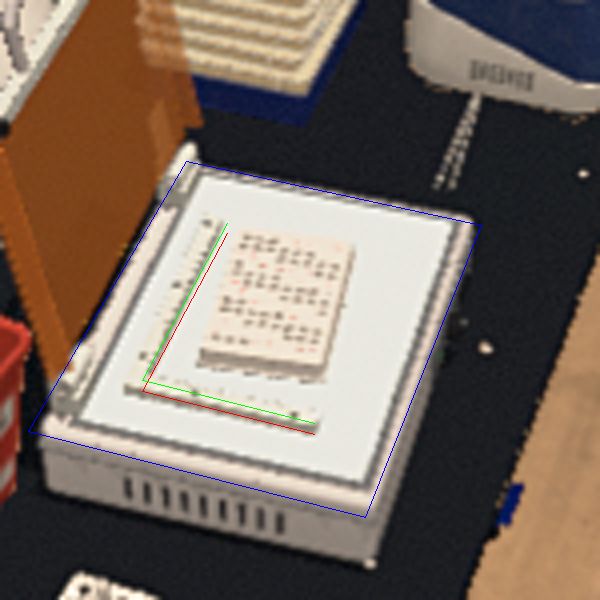

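View pics/o_top.png

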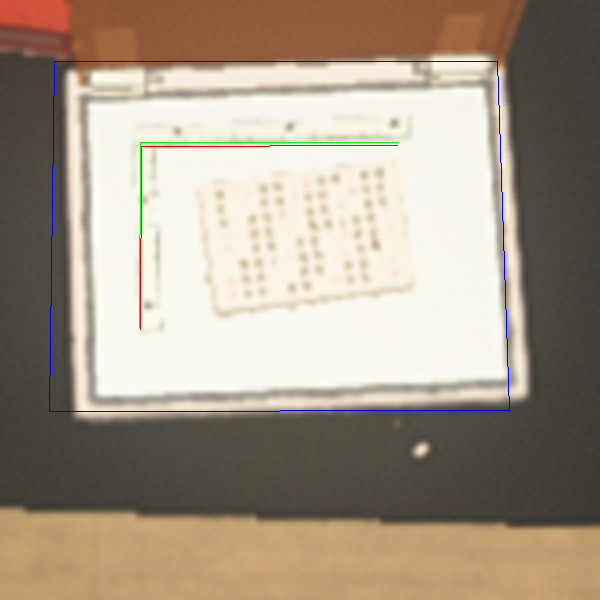

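```bash
python3 - <<'E'
from h import *
C={"bl":[.11,.14,.07],"fl":[-.11,.14,.07],"fr":[-.11,-.14,.07],"br":[.11,-.14,.07],"fc":[.055,.085,.08],"fe":[.055,-.075,.08],"le":[-.06,.085,.08]}
T={"bl":(68,68),"fl":(78,418),"fr":(527,398),"br":(500,57),"fc":(155,143),"fe":(410,133),"le":(163,330)}
S={"fl":(370,512),"fr":(480,222),"bl":(36,437),"fc":(150,380),"le":(322,418),"fe":(222,230)}
obs=[("top",C[k],np.array(v)/4+[270,205]) for k,v in T.items()]+[("side",C[k],np.array(v)/4+[250,190]) for k,v in S.items()]
f=lambda t:np.concatenate([(proj(c,tab(t,P))-o).ravel() for c,P,o in obs])
for sel in (obs,obs[:7],obs[7:]):
    g=lambda t:np.concatenate([(proj(c,tab(t,P))-o).ravel() for c,P,o in sel])
    r=least_squares(g,[.5,-.05,0],loss="soft_l1",f_scale=1);print(np.round(r.x,4),np.round(g(r.x).reshape(-1,2),1).tolist())
E
```

```text
[ 0.4937 -0.0404  0.0669] [[-2.0, -0.4], [-2.7, -0.2], [-0.1, 0.7], [0.5, -1.2], [-1.4, 0.5], [-0.7, 0.9], [-2.0, 0.1], [1.7, -2.2], [-0.6, -2.7], [0.2, -2.9], [-0.5, -1.8], [-0.0, -1.8], [0.8, -3.9]]
[ 0.4944 -0.0437  0.0733] [[-0.9, -0.3], [-1.0, -0.0], [1.5, 0.1], [1.5, -1.8], [-0.2, 0.5], [0.4, 0.5], [-0.5, 0.1]]
[ 0.4909 -0.0323  0.0632] [[1.5, 0.6], [-0.3, -0.6], [-0.3, -0.5], [-0.9, 0.5], [-0.2, 0.7], [0.7, -1.9]]
```

Request:
carry_out:
  rows:
    - [[0.27, 0.7, 0.1], [0, 0, -0.0022], 1]
    - [[0.27, 0.7, 0.1], [0, 0, -0.0022], 1]
    - [[0.27, 0.7, 0.1], [0, 0, -0.0022], 1]
    - [[0.27, 0.7, 0.1], [0, 0, -0.0022], 1]
    - [[0.27, 0.7, 0.1], [0, 0, -0.0022], 1]
    - [[0.27, 0.7, 0.1], [0, 0, -0.0022], 1]
    - [[0.27, 0.7, 0.1], [0, 0, -0.0022], 1]
    - [[0.27, 0.7, 0.1], [0, 0, -0.0022], 1]
    - [[0.27, 0.7, 0.1], [0, 0, -0.0022], 1]
    - [[0.27, 0.7, 0.1], [0, 0, -0.0022], 1]

```text
time_s: 2.05
position: [0.3274, -0.331, 0.2716]
eef_rot: [0.0, 0.995, 0.102, 0.0]
wrist_force: [0.7, -0.1, -0.9]
finger_gap: 0.085
finger_force: 0.0
```

Request:
carry_out:
  rows:
    - [[0.27, 0.7, 0.1], [0, 0, -0.0022], 1]
    - [[0.27, 0.7, 0.1], [0, 0, -0.0022], 1]
    - [[0.27, 0.7, 0.1], [0, 0, -0.0022], 1]
    - [[0.27, 0.7, 0.1], [0, 0, -0.0022], 1]
    - [[0.27, 0.7, 0.1], [0, 0, -0.0022], 1]
    - [[0.27, 0.7, 0.1], [0, 0, -0.0022], 1]
    - [[0.27, 0.7, 0.1], [0, 0, -0.0022], 1]
    - [[0.27, 0.7, 0.1], [0, 0, -0.0022], 1]
    - [[0.27, 0.7, 0.1], [0, 0, -0.0022], 1]
    - [[0, 0, 0], [0, 0, 0], 1]

```text
time_s: 3.3
position: [0.425, -0.0778, 0.3078]
eef_rot: [0.0, 0.999, 0.042, 0.001]
wrist_force: [0.2, -0.3, 0.4]
finger_gap: 0.0854
finger_force: 0.0
```

```bash
python3 - <<'E'
from h import *
p=camera_params("wrist");s=sense();print(s["position"],rot(s["eef_rot"]).as_matrix().round(3).tolist(),p)
im=snapshot("wrist");cv2.imwrite("pics/w1.png",im[:,:,::-1])
for t in ("fence_corner","plate"): print(t,[(np.round(d["pixel"],1).tolist(),round(d["conf"],2)) for d in mark_of(t,"wrist")][:2])
E
```

```text
[ 0.42497484 -0.07782233  0.30783036] [[0.996, 0.085, 0.001], [0.085, -0.996, -0.0], [0.001, 0.0, -1.0]] {'intrinsics': array([[425.43828687,   0.        , 321.87434059],
       [  0.        , 425.43828687, 234.94461736],
       [  0.        ,   0.        ,   1.        ]]), 'k1': -0.07611364974128096, 'eye': array([ 0.50828481, -0.07091577,  0.44986302]), 'orientation': array([ 0.7269338 , -0.12134925,  0.11148405, -0.66664302])}
fence_corner [([30.6, 182.4], 0.58)]
plate [([109.2, 294.2], 0.66)]
```

View pics/w1.png

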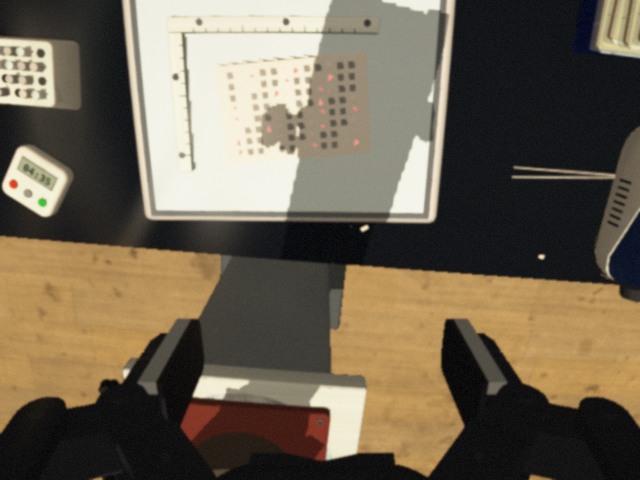

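The wrist view shows the fence inner corner at about (186,33), strip ends at (379,33) and (193,170), plate corners at (218,67), (366,54), (369,152) and (233,158), and table front corners at (147,220) and (435,222).

```bash
python3 - <<'E'
from h import *
w=camera_params("wrist")
C=[[.055,.085,.08],[.055,-.075,.08],[-.06,.085,.08],[-.11,.14,.07],[-.11,-.14,.07]]
O=np.array([[186,33],[379,33],[193,170],[147,220],[435,222]])
g=lambda t:(np.vstack([proj(w,tab(t,P)) for P in C])-O).ravel()
r=least_squares(g,[.5,-.04,.07]);t=r.x;print(t,g(t).round(1))
g2=lambda u:(proj(w,np.vstack([tab(u[:3],P)+[0,0,u[3]] for P in C]))-O).ravel()
print("z free",least_squares(g2,[.5,-.04,.07,0]).x)
q=onplane(w,[[218,67],[366,54],[370,152],[233,158]],.085);print(q.round(4))
rr=cv2.minAreaRect(q[:,:2].astype(np.float32)*1000);print(rr)
print("fc",tab(t,[.055,.085,.07]),"grip",tab(t,grip(1.75)),"seated",tab(t,[.0125,.021,.07]))
E
```

```text
[ 0.49602041 -0.04703236  0.07062697] [-3.3 -2.3  2.5 -1.3 -0.1  1.4 -3.9  1.7  4.8  2.8]
z free [ 0.49546294 -0.04588198  0.07104531 -0.00988839]
[[ 0.5186  0.0112  0.085 ]
 [ 0.5377 -0.107   0.085 ]
 [ 0.46   -0.1191  0.085 ]
 [ 0.4455 -0.0027  0.085 ]]
((489.6976623535156, -53.87078094482422), (78.62997436523438, 119.70197296142578), 8.836687088012695)
fc [[0.54488499 0.04163699 0.07      ]] grip [[ 0.6364931  -0.03709467  0.32252371]] seated [[ 0.50700732 -0.02520261  0.07      ]]
```

```bash
python3 - <<'E'
from h import *
w=camera_params("wrist")
C={"bl":[.11,.14,.07],"fl":[-.11,.14,.07],"fr":[-.11,-.14,.07],"br":[.11,-.14,.07],"fc":[.055,.085,.08],"fe":[.055,-.075,.08],"le":[-.06,.085,.08]}
T={"bl":(68,68),"fl":(78,418),"fr":(527,398),"br":(500,57),"fc":(155,143),"fe":(410,133),"le":(163,330)}
S={"fl":(370,512),"fr":(480,222),"bl":(36,437),"fc":(150,380),"le":(322,418),"fe":(222,230)}
W={"fc":(186,33),"fe":(379,33),"le":(193,170),"fl":(147,220),"fr":(435,222)}
obs=[("top",k,np.array(v)/4+[270,205]) for k,v in T.items()]+[("side",k,np.array(v)/4+[250,190]) for k,v in S.items()]+[(w,k,np.array(v)) for k,v in W.items()]
def g(u,sc=True):
    return np.concatenate([(proj(c,tab(u[:3],C[k])+[0,0,u[3]])-o).ravel() for c,k,o in obs])
r=least_squares(g,[.5,-.04,.07,0],loss="soft_l1");print(r.x.round(4))
for (c,k,o),e in zip(obs,g(r.x).reshape(-1,2).round(1)): print(c if isinstance(c,str) else "w",k,e)
# top-surface corners from wrist, per plane height: housing front edge length 280, plate
for z in (.05,.06,.07):
    a=onplane(w,[(147,220),(435,222)],z);b=onplane(w,[(186,33),(379,33),(193,170)],z+.01)
    print(z,np.linalg.norm(a[0]-a[1]),np.linalg.norm(b[0]-b[1]),np.linalg.norm(b[0]-b[2]),b[0])
E
```

```text
[ 0.4955 -0.0452  0.0712 -0.0122]
top bl [0.1 0.4]
top fl [-0.2 -0.3]
top fr [1.1 0.1]
top br [ 1.4 -0.8]
top fc [0.6 1.1]
top fe [0.5 1.2]
top le [0.2 0.2]
side fl [ 1.7 -0.6]
side fr [-1.2 -0.8]
side bl [ 0.9 -0.9]
side fc [-0.1  0.2]
side le [ 0. -0.]
side fe [ 0.8 -1.7]
w fc [-1.   0.2]
w fe [-1.8  0.9]
w le [ 1.8 -0.6]
w fl [-0.7 -1.6]
w fr [-0.4 -0.7]
0.05 0.28550001819425963 0.16387697067314633 0.11810040248082138 [0.54526747 0.04504538 0.06      ]
0.06 0.2783468763278171 0.15966555204566626 0.11506538033660185 [0.54429693 0.04198239 0.07      ]
0.07 0.2711937344613746 0.15545413341818623 0.11203035819238222 [0.54332639 0.0389194  0.08      ]
```

Request:
carry_out:
  rows:
    - [[0, 0.05, -0.5], [0, 0.01, -0.001], 1]
    - [[0, 0.05, -0.5], [0, 0.01, -0.001], 1]
    - [[0, 0.05, -0.5], [0, 0.01, 0], 1]
    - [[0, 0.05, -0.5], [0, 0.01, 0], 1]
    - [[-0.05, 0.05, -0.5], [0, 0, 0], 1]
    - [[-0.05, 0.05, -0.5], [0, 0, 0], 1]
    - [[-0.05, 0.05, -0.5], [0, 0, 0], 1]
    - [[-0.05, 0.05, -0.5], [0, 0, 0], 1]
    - [[-0.1, 0.05, -0.5], [0, 0, 0], 1]
    - [[-0.1, 0.05, -0.3], [0, 0, 0], 1]

```text
time_s: 4.7
position: [0.4075, -0.0608, 0.1143]
eef_rot: [-0.005, 0.991, 0.033, -0.126]
wrist_force: [-0.2, 0.1, 0.7]
finger_gap: 0.0855
finger_force: 0.0
```

```bash
python3 - <<'E'
from h import *
s=sense();print(s["position"],s["joint_positions"].round(3) if hasattr(s["joint_positions"],"round") else s["joint_positions"],rot(s["eef_rot"]).as_matrix().round(3).tolist())
a=snapshot("wrist");b=snapshot("side")
b=cv2.resize(b[190:340,250:400],(480,480),interpolation=2)
cv2.imwrite("pics/w2.png",cv2.resize(np.hstack([a,b])[:,:,::-1],(800,343)))
E
```

```text
[ 0.40746686 -0.0607521   0.11430649] [ 0.557  0.192 -0.57   1.948  0.102  1.286 -1.562] [[0.966, 0.065, -0.25], [0.067, -0.998, 0.001], [-0.249, -0.018, -0.968]]
```

View pics/w2.png

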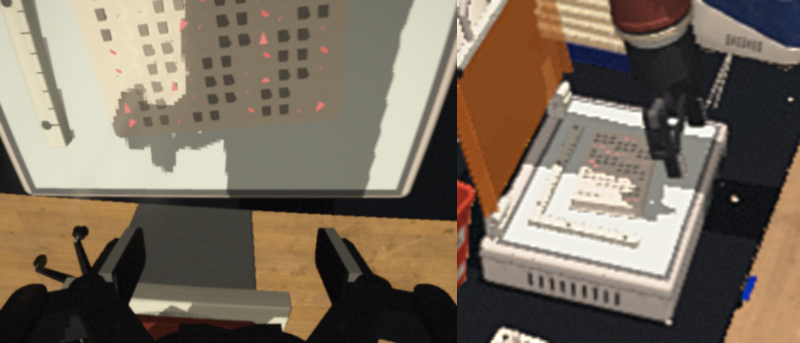

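Request:
carry_out:
  rows:
    - [[0, 0, -0.3], [0, 0, 0], 1]
    - [[0, 0, -0.3], [0, 0, 0], 1]
    - [[0, 0, -0.2], [0, 0, 0], 1]
    - [[0, 0, -0.2], [0, 0, 0], 1]
    - [[0, 0, -0.1], [0, 0, 0], 1]
    - [[0, 0, -0.1], [0, 0, 0], 1]
    - [[0, 0, -0.05], [0, 0, 0], 1]
    - [[0, 0, -0.05], [0, 0, 0], 1]
    - [[0, 0, 0], [0, 0, 0], 1]
    - [[0, 0, 0], [0, 0, 0], 1]

```text
time_s: 6.05
position: [0.4084, -0.06, 0.0634]
eef_rot: [-0.005, 0.992, 0.034, -0.125]
wrist_force: [-0.1, 0.6, -0.5]
finger_gap: 0.0855
finger_force: 0.0
```

Request:
carry_out:
  rows:
    - [[0, 0, -0.04], [0, 0, 0], 1]
    - [[0, 0, -0.04], [0, 0, 0], 1]
    - [[0, 0, -0.04], [0, 0, 0], 1]
    - [[0, 0, -0.04], [0, 0, 0], 1]
    - [[0, 0, -0.04], [0, 0, 0], 1]
    - [[0, 0, -0.04], [0, 0, 0], 1]
    - [[0, 0, 0], [0, 0, 0], 1]
    - [[0, 0, 0], [0, 0, 0], 1]
    - [[0, 0, 0], [0, 0, 0], 1]
    - [[0, 0, 0], [0, 0, 0], 1]

```text
time_s: 7.3
position: [0.4086, -0.0601, 0.0583]
eef_rot: [-0.003, 0.991, 0.034, -0.126]
wrist_force: [-17.1, 5.4, 60.8]
finger_gap: 0.0851
finger_force: 30.7
```

Request:
carry_out:
  rows:
    - [[0, 0, 0.25], [0, 0, 0], 1]
    - [[0, 0, 0], [0, 0, 0], 1]
    - [[0.15, 0, 0], [0, 0, 0], 1]
    - [[0.15, 0, 0], [0, 0, 0], 1]
    - [[0.15, 0, 0], [0, 0, 0], 1]
    - [[0.15, 0, 0], [0, 0, 0], 1]
    - [[0.15, 0, 0], [0, 0, 0], 1]
    - [[0.15, 0, 0], [0, 0, 0], 1]
    - [[0.1, 0, 0], [0, 0, 0], 1]
    - [[0, 0, 0], [0, 0, 0], 1]

```text
time_s: 8.55
position: [0.4486, -0.0599, 0.0637]
eef_rot: [-0.005, 0.992, 0.034, -0.125]
wrist_force: [-0.5, 0.1, -0.7]
finger_gap: 0.0855
finger_force: 0.0
```

Request:
carry_out:
  rows:
    - [[0.05, 0, 0], [0, 0, 0], 1]
    - [[0.05, 0, 0], [0, 0, 0], 1]
    - [[0.05, 0, 0], [0, 0, 0], 1]
    - [[0, 0, 0], [0, 0, 0], 1]
    - [[0, 0, 0], [0, 0, 0], 1]
    - [[0, 0, 0], [0, 0, 0], 1]
    - [[0, 0, 0], [0, 0, 0], 1]
    - [[0, 0, 0], [0, 0, 0], 1]
    - [[0, 0, 0], [0, 0, 0], 1]
    - [[0, 0, 0], [0, 0, 0], 1]

```text
time_s: 9.8
position: [0.4515, -0.0602, 0.0635]
eef_rot: [-0.005, 0.991, 0.034, -0.128]
wrist_force: [-9.8, -0.7, 6.5]
finger_gap: 0.0856
finger_force: 6.1
```

```bash
python3 - <<'E'
from h import *
s=sense();print(s["position"],s["wrist_force"])
a=snapshot("wrist")
cv2.imwrite("pics/w3.png",a[:,:,::-1])
E
```

```text
[ 0.45147892 -0.06018299  0.0635231 ] [-9.84693343 -0.73005783  6.4599592 ]
```

View pics/w3.png

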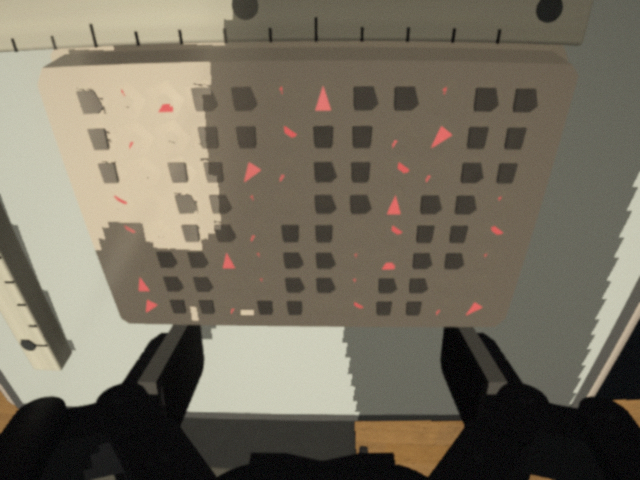

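Request:
carry_out:
  rows:
    - [[-0.4, 0, 0], [0, 0, 0], 1]
    - [[-0.1, 0, 0.2], [0, -0.01, 0], 0.8]
    - [[0, 0, 0.6], [0, -0.01, 0], 0.6]
    - [[0, 0, 0.6], [0, -0.01, 0], 0.5]
    - [[0, -0.3, 0.2], [0, -0.01, 0], 0.5]
    - [[0.2, -0.5, 0], [0, 0, -0.025], 0.5]
    - [[0.3, -0.5, 0], [0, 0, -0.025], 0.5]
    - [[0.4, -0.5, 0], [0, 0, -0.025], 0.5]
    - [[0.5, -0.5, 0], [0, 0, -0.025], 0.5]
    - [[0.5, -0.2, 0], [0, 0, -0.025], 0.5]

```text
time_s: 11.1
position: [0.5104, -0.1614, 0.1278]
eef_rot: [-0.0, 0.935, -0.354, 0.001]
wrist_force: [-0.3, 0.4, 0.8]
finger_gap: 0.0424
finger_force: 0.0
```

```bash
python3 - <<'E'
from h import *
s=sense();print(s["position"],np.round(s["joint_positions"],3),rot(s["eef_rot"]).as_matrix().round(3).tolist(),s["finger_gap"])
E
```

```text
[ 0.5103719  -0.16141669  0.12775486] [ 0.633  0.216 -0.458  1.853  0.107  1.095 -2.159] [[0.749, -0.662, 0.001], [-0.662, -0.749, -0.0], [0.001, -0.001, -1.0]] 0.0424310017935341
```

Request:
carry_out:
  rows:
    - [[0, 0, 0], [0, 0, 0.028], 0.5]
    - [[0, 0, 0], [0, 0, 0.028], 0.5]
    - [[0, 0, 0], [0, 0, 0.028], 0.5]
    - [[0, 0, 0], [0, 0, 0.028], 0.5]
    - [[0, 0, 0], [0, 0, 0.028], 0.5]
    - [[0, 0, 0], [0, 0, 0.028], 0.5]
    - [[0, 0, 0], [0, 0, 0.028], 0.5]
    - [[0, 0, 0], [0, 0, 0.028], 0.5]
    - [[0, 0, 0], [0, 0, 0.028], 0.5]
    - [[0, 0, 0], [0, 0, 0.028], 0.5]

```text
time_s: 12.35
position: [0.5099, -0.1599, 0.1278]
eef_rot: [0.0, 0.866, 0.5, 0.0]
wrist_force: [-0.0, 0.1, -0.2]
finger_gap: 0.0427
finger_force: 0.0
```

Request:
carry_out:
  rows:
    - [[0, 0, -0.2], [0, 0, 0.028], 0.5]
    - [[0, 0, -0.2], [0, 0, 0.028], 0.5]
    - [[0, 0, -0.2], [0, 0, 0.028], 0.5]
    - [[0, 0, -0.2], [0, 0, 0.012], 0.5]
    - [[0, 0, -0.2], [0, 0, 0], 0.5]
    - [[0, 0, -0.2], [0, 0, 0], 0.5]
    - [[0, 0, -0.1], [0, 0, 0], 0.5]
    - [[0, 0, -0.1], [0, 0, 0], 0.5]
    - [[0, 0, 0], [0, 0, 0], 0.5]
    - [[0, 0, 0], [0, 0, 0], 0.5]

```text
time_s: 13.6
position: [0.5104, -0.1599, 0.0719]
eef_rot: [-0.0, 0.68, 0.733, -0.0]
wrist_force: [0.9, -0.0, 0.9]
finger_gap: 0.0424
finger_force: 0.0
```

```bash
python3 - <<'E'
from h import *
s=sense();print(s["position"],np.round(s["joint_positions"],3),rot(s["eef_rot"]).as_matrix().round(3).tolist(),s["finger_gap"])
a=snapshot("wrist")
cv2.imwrite("pics/w4.png",a[:,:,::-1])
E
```

```text
[ 0.51043672 -0.15994681  0.07187797] [ 0.863  0.338 -0.743  1.893  0.268  1.012  0.08 ] [[-0.075, 0.997, -0.001], [0.997, 0.075, -0.0], [-0.0, -0.001, -1.0]] 0.042366463700397095
```

View pics/w4.png

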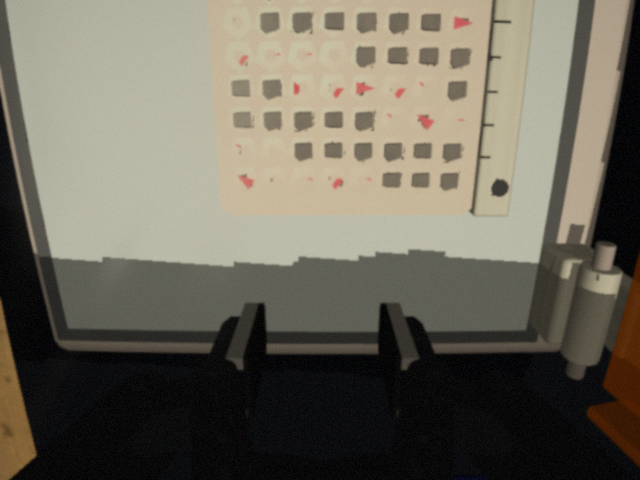

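Request:
carry_out:
  rows:
    - [[0.08, 0.2, 0], [0, 0, 0], 0.5]
    - [[0, 0.15, 0], [0, 0, 0], 0.5]
    - [[-0.01, 0.15, 0], [0, 0, 0], 0.5]
    - [[-0.01, 0.15, 0], [0, 0, 0], 0.5]
    - [[-0.01, 0.15, 0], [0, 0, 0], 0.5]
    - [[-0.01, 0.15, 0], [0, 0, 0], 0.5]
    - [[-0.01, 0.15, 0], [0, 0, 0], 0.5]
    - [[-0.01, 0.15, 0], [0, 0, 0], 0.5]
    - [[-0.01, 0.1, 0], [0, 0, 0], 0.5]
    - [[0, 0, 0], [0, 0, 0], 0.5]

```text
time_s: 14.9
position: [0.5107, -0.1054, 0.0717]
eef_rot: [-0.0, 0.68, 0.733, -0.0]
wrist_force: [0.0, -0.8, 0.5]
finger_gap: 0.0428
finger_force: 0.0
```

Request:
carry_out:
  rows:
    - [[0, 0.06, 0], [0, 0, 0], 0.5]
    - [[0, 0.06, 0], [0, 0, 0], 0.5]
    - [[0, 0.05, 0], [0, 0, 0], 0.5]
    - [[0, 0, 0], [0, 0, 0], 0.5]
    - [[0, 0, 0], [0, 0, 0], 0.5]
    - [[0, 0, 0], [0, 0, 0], 0.5]
    - [[0, 0, 0], [0, 0, 0], 0.5]
    - [[0, 0, 0], [0, 0, 0], 0.5]
    - [[0, 0, 0], [0, 0, 0], 0.5]
    - [[0, 0, 0], [0, 0, 0], 0.5]

```text
time_s: 16.15
position: [0.5107, -0.0991, 0.0717]
eef_rot: [-0.0, 0.68, 0.733, -0.0]
wrist_force: [-0.9, -0.0, 0.1]
finger_gap: 0.0425
finger_force: 0.0
```

Request:
carry_out:
  rows:
    - [[0, 0.04, 0], [0, 0, 0], 0.5]
    - [[0, 0.04, 0], [0, 0, 0], 0.5]
    - [[0, 0.04, 0], [0, 0, 0], 0.5]
    - [[0, 0, 0], [0, 0, 0], 0.5]
    - [[0, 0, 0], [0, 0, 0], 0.5]
    - [[0, 0, 0], [0, 0, 0], 0.5]
    - [[0, 0, 0], [0, 0, 0], 0.5]
    - [[0, 0, 0], [0, 0, 0], 0.5]
    - [[0, 0, 0], [0, 0, 0], 0.5]
    - [[0, 0, 0], [0, 0, 0], 0.5]

```text
time_s: 17.4
position: [0.5107, -0.0942, 0.0717]
eef_rot: [-0.0, 0.68, 0.733, -0.0]
wrist_force: [0.9, -1.1, 0.1]
finger_gap: 0.0428
finger_force: 0.0
```

```bash
python3 - <<'E'
from h import *
a=snapshot("wrist");b=snapshot("top")
cv2.imwrite("pics/w5.png",np.hstack([cv2.resize(a,(480,360)),cv2.resize(b[215:295,285:356],(320,360),interpolation=2)])[:,:,::-1])
E
```

```text
(no output)
```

View pics/w5.png

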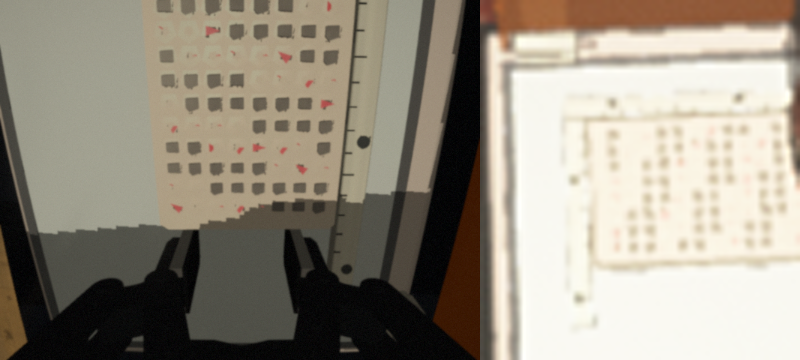

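The wrist view shows the plate flush to the far strip (x≈350). The top crop shows its left end almost at the left strip (x≈590). I'll keep pushing until the force rises.

Request:
carry_out:
  rows:
    - [[0, 0.03, 0], [0, 0, 0], 0.5]
    - [[0, 0.03, 0], [0, 0, 0], 0.5]
    - [[0, 0.03, 0], [0, 0, 0], 0.5]
    - [[0, 0.03, 0], [0, 0, 0], 0.5]
    - [[0, 0, 0], [0, 0, 0], 0.5]
    - [[0, 0, 0], [0, 0, 0], 0.5]
    - [[0, 0, 0], [0, 0, 0], 0.5]
    - [[0, 0, 0], [0, 0, 0], 0.5]
    - [[0, 0, 0], [0, 0, 0], 0.5]
    - [[0, 0, 0], [0, 0, 0], 0.5]

```text
time_s: 18.75
position: [0.5106, -0.0941, 0.0719]
eef_rot: [0.001, 0.681, 0.732, -0.002]
wrist_force: [-0.5, -14.6, -0.7]
finger_gap: 0.0426
finger_force: 7.4
```

```bash
python3 - <<'E'
from h import *
def tri(o):
    f=lambda P:np.concatenate([(proj(c,P)-u).ravel() for c,u in o]);r=least_squares(f,[.6,0,.3]);return r.x.round(4),f(r.x).round(1)
print("shelf tag",tri([("top",(347,98)),("side",(221,122))]))
for c in ("top","side"):
    snapshot(c)
    for t in ("shield_grip","shield_hinge"): print(c,t,[(np.round(d["pixel"],1).tolist(),round(d["conf"],2)) for d in mark_of(t,c)][:2])
print("grip0",tri([("top",(345,172)),("side",(262.7,184))]),"hinge0",tri([("top",(341.5,222.3)),("side",(279.4,258.5))]))
u=[.4955,-.0452,.0712]; print(tab(u,grip(1.75)),tab(u,[.095,0,.092]))
E
```

```text
shelf tag (array([ 0.717 , -0.0221,  0.4681]), array([-0.1, -0.3,  0.4,  0.2]))
top shield_grip [([172.9, 345.1], 0.68)]
top shield_hinge [([223.3, 344.5], 0.81), ([258.8, 186.1], 0.16)]
side shield_grip [([183.3, 260.3], 0.88), ([363.5, 271.1], 0.43)]
side shield_hinge [([254.7, 280.7], 0.79), ([412.1, 243.2], 0.33)]
grip0 (array([ 0.6345, -0.0301,  0.3145]), array([ 0.4,  1.7, -2. , -0.7])) hinge0 (array([ 0.5983, -0.0351,  0.0746]), array([-0.2, -1. ,  1.1,  0.3]))
[[ 0.63596697 -0.03518182  0.32252371]] [[ 0.5902593  -0.03844171  0.092     ]]
```

Request:
carry_out:
  rows:
    - [[0, -0.4, 0], [0, 0, 0], 0.5]
    - [[0, -0.3, 0.2], [0, 0, 0], 0.5]
    - [[0, 0, 0.6], [0, 0, 0], 0.5]
    - [[0, 0, 0.8], [0, 0, 0], 0.5]
    - [[0, 0, 1], [0, 0, 0], 0.5]
    - [[0, 0, 1], [0, 0, 0], 0.5]
    - [[0, 0, 1], [0, 0, 0], 0.5]
    - [[0, 0, 1], [0, 0, 0], 0.5]
    - [[0, 0, 1], [0, 0, 0], 0.5]
    - [[0, 0, 1], [0, 0, 0], 0.5]

```text
time_s: 20.3
position: [0.5104, -0.1173, 0.3776]
eef_rot: [-0.0, 0.68, 0.733, -0.0]
wrist_force: [-0.2, 0.7, 0.3]
finger_gap: 0.0427
finger_force: 0.0
```

```bash
python3 - <<'E'
from h import *
p=camera_params("wrist");print(p["eye"],rot(p["orientation"]).as_matrix().round(3).tolist())
a=snapshot("wrist")
cv2.imwrite("pics/w6.png",cv2.resize(a,(800,600))[:,:,::-1])
for t in ("shield_grip","fence_corner","plate"): print(t,[(np.round(d["pixel"],1).tolist(),round(d["conf"],2)) for d in mark_of(t,"wrist")][:2])
E
```

```text
[ 0.50395034 -0.03384829  0.51957938] [[0.997, -0.073, -0.024], [0.077, 0.943, 0.324], [-0.001, -0.325, 0.946]]
shield_grip [([113.1, 606.1], 0.57)]
fence_corner [([6.3, 374.0], 0.55)]
plate [([77.4, 324.4], 0.95)]
```

View pics/w6.png

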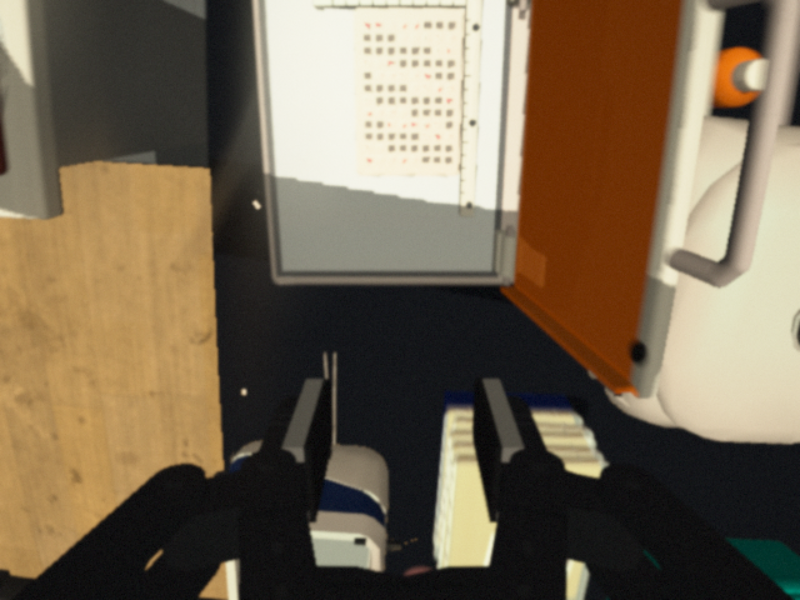

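The wrist view shows the plate tight against both strips (edges near x≈463 and y≈9) and the handle bar running from about (785,0) to (735,265). Next I'll locate the bar.

```bash
python3 - <<'E'
from h import *
w=camera_params("wrist")
for z in (.305,.3145,.3225): print(z,onplane(w,[(606,113),(588,212),(620,55)],z).round(4).tolist())
def tri(o):
    f=lambda P:np.concatenate([(proj(c,P)-u).ravel() for c,u in o]);r=least_squares(f,[.6,0,.3]);return r.x.round(4),f(r.x).round(1)
print(tri([("top",(345.1,172.9)),("side",(260.3,183.3)),(w,(606,113))]))
print(tri([("top",(345.1,172.9)),("side",(260.3,183.3))]))
# plate seat check: fence corner & plate corners
u=[.4955,-.0452,.0712]
print(proj(w,tab(u,[[.055,.085,.08],[.055,-.043,.085],[-.03,-.043,.085],[.055,-.075,.08]])-[0,0,.012])*1.25)
E
```

```text
0.305 [[0.6473, -0.0314, 0.305], [0.6514, -0.083, 0.305], [0.6476, -0.0034, 0.305]]
0.3145 [[0.6409, -0.0315, 0.3145], [0.6449, -0.0808, 0.3145], [0.6412, -0.0048, 0.3145]]
0.3225 [[0.6356, -0.0316, 0.3225], [0.6394, -0.079, 0.3225], [0.6358, -0.0059, 0.3225]]
(array([ 0.6389, -0.0314,  0.3169]), array([ 1. , -1.7, -1.1, -1.5, -0.6, -0.4]))
(array([ 0.6358, -0.0295,  0.3148]), array([ 0. ,  0.2, -0.2, -0.1]))
[[461.72205193  13.77676074]
 [456.89569921 180.48815307]
 [354.24970554 179.87695353]
 [454.96899909 217.53358091]]
```

Request:
carry_out:
  rows:
    - [[0.3, 0.34, 0], [0, -0.008, 0], 0.6]
    - [[0.5, 0.34, 0], [0, -0.008, 0], 0.6]
    - [[0.5, 0.34, 0], [0, -0.008, 0], 0.6]
    - [[0.6, 0.34, 0], [0, -0.008, 0], 0.6]
    - [[0.6, 0.34, 0], [0, 0, 0], 0.6]
    - [[0.43, 0.34, 0], [0, 0, 0], 0.6]
    - [[0.08, 0, -0.4], [0, 0, 0], 0.6]
    - [[0.04, 0, -0.2], [0, 0, 0], 0.6]
    - [[0, 0, 0], [0, 0, 0], 0.6]
    - [[0, 0, 0], [0, 0, 0], 0.6]

```text
time_s: 21.75
position: [0.6324, -0.0366, 0.352]
eef_rot: [0.074, 0.677, 0.729, 0.068]
wrist_force: [0.1, 0.4, 0.3]
finger_gap: 0.0514
finger_force: 0.0
```

```bash
python3 - <<'E'
from h import *
s=sense();T=rot(s["eef_rot"]).as_matrix();print(s["position"],np.round(s["joint_positions"],3),T.round(3).tolist(),s["wrist_force"])
a=snapshot("wrist");b=snapshot("side")
w=camera_params("wrist");print(proj(w,[[.637,-.035,.317]])*.625)
b=cv2.resize(b[130:290,210:370],(400,400),interpolation=2)
cv2.imwrite("pics/w7.png",np.hstack([cv2.copyMakeBorder(cv2.resize(a,(400,300)),0,100,0,0,0),b])[:,:,::-1])
E
```

```text
[ 0.63240084 -0.03660677  0.35201595] [ 0.736  0.208 -0.879  1.462  0.188  1.348 -0.067] [[-0.072, 0.977, 0.199], [0.997, 0.074, -0.001], [-0.015, 0.199, -0.98]] [0.07566346 0.38856053 0.34792898]
[[198.00062221 174.39195017]]
```

View pics/w7.png

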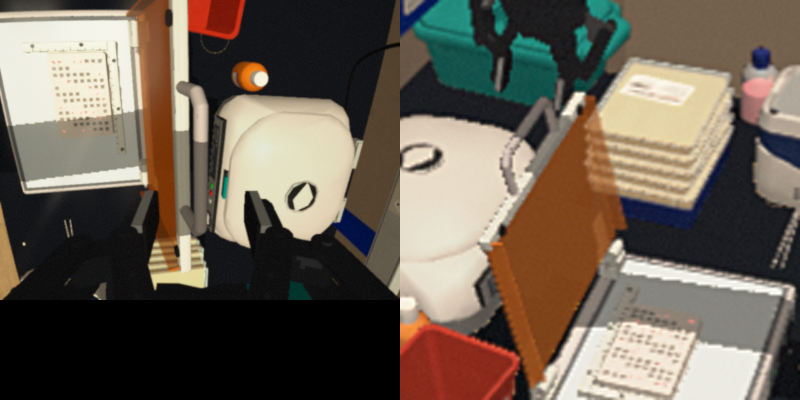

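Request:
carry_out:
  rows:
    - [[0.05, 0.05, -0.35], [0, 0, 0], 0.6]
    - [[0.05, 0.05, -0.35], [0, 0, 0], 0.6]
    - [[0.05, 0, -0.35], [0, 0, 0], 0.6]
    - [[0.05, 0, -0.3], [0, 0, 0], 0.6]
    - [[0, 0, 0], [0, 0, 0], 0.6]
    - [[0, 0, 0], [0, 0, 0], 0.2]
    - [[0, 0, 0], [0, 0, 0], 0]
    - [[0, 0, 0], [0, 0, 0], 0]
    - [[0, 0, 0], [0, 0, 0], 0]
    - [[0, 0, 0], [0, 0, 0], 0]

```text
time_s: 23.1
position: [0.6411, -0.0319, 0.2984]
eef_rot: [0.074, 0.677, 0.729, 0.068]
wrist_force: [1.4, 0.4, 5.0]
finger_gap: 0.0087
finger_force: 58.7
```

```bash
python3 - <<'E'
from h import *
s=sense();T=rot(s["eef_rot"]).as_matrix();print(s["position"],s["wrist_force"],s["wrist_torque"],s["finger_gap"],s["finger_force"],tcp_to_grasp)
g=s["position"]-T[:,2]*.019;print("grasp",g)
t=[.4955,-.0452,.0712];h=np.array([.592,-.038,.086])
c,sn=np.cos(.0712),np.sin(.0712)
for a in np.arange(1.75,.75,-.1):
    print(round(a,2),np.round([ (.235*np.cos(1.75)-.235*np.cos(a)+.004*(np.sin(a)-np.sin(1.75)))*c, .235*(np.sin(a)-np.sin(1.75))+.004*(np.cos(a)-np.cos(1.75))],4))
E
```

```text
[ 0.64110473 -0.03190091  0.29841459] [1.41783113 0.35717452 5.02307053] [ 0.03120818 -0.09610252 -0.0081184 ] 0.00870489476476819 58.69430065155029 0.0187
grasp [ 0.63729948 -0.03189841  0.31702964]
1.75 [0. 0.]
1.65 [-0.0232  0.0034]
1.55 [-0.0466  0.0045]
1.45 [-0.07    0.0032]
1.35 [-0.0932 -0.0004]
1.25 [-0.1158 -0.0063]
1.15 [-0.1378 -0.0144]
1.05 [-0.1589 -0.0247]
0.95 [-0.1788 -0.037 ]
0.85 [-0.1974 -0.0513]
```

Request:
carry_out:
  rows:
    - [[-0.29, -0.02, 0.05], [0, 0.0017, 0], 0]
    - [[-0.3, -0.02, 0.04], [0, 0.0017, 0], 0]
    - [[-0.3, -0.02, 0.02], [0, 0.0017, 0], 0]
    - [[-0.3, -0.02, 0.01], [0, 0.0017, 0], 0]
    - [[-0.3, -0.02, -0.01], [0, 0.0017, 0], 0]
    - [[-0.3, -0.02, -0.02], [0, 0.0017, 0], 0]
    - [[-0.29, -0.02, -0.04], [0, 0.0017, 0], 0]
    - [[-0.29, -0.02, -0.05], [0, 0.0017, 0], 0]
    - [[-0.28, -0.02, -0.07], [0, 0.0017, 0], 0]
    - [[-0.28, -0.02, -0.08], [0, 0.0017, 0], 0]

```text
time_s: 24.35
position: [0.5223, -0.0403, 0.2913]
eef_rot: [0.034, 0.68, 0.732, 0.031]
wrist_force: [0.9, -2.2, 2.4]
finger_gap: 0.0082
finger_force: 61.5
```

Request:
carry_out:
  rows:
    - [[-0.28, -0.02, -0.1], [0, 0.0017, 0], 0]
    - [[-0.28, -0.02, -0.11], [0, 0.0017, 0], 0]
    - [[-0.27, -0.02, -0.12], [0, 0.0017, 0], 0]
    - [[-0.27, -0.02, -0.14], [0, 0.0017, 0], 0]
    - [[-0.26, -0.02, -0.15], [0, 0.0017, 0], 0]
    - [[-0.25, -0.02, -0.16], [0, 0.0017, 0], 0]
    - [[-0.24, -0.02, -0.18], [0, 0.0017, 0], 0]
    - [[-0.23, -0.02, -0.18], [0, 0.0017, 0], 0]
    - [[-0.2, -0.02, -0.17], [0, 0.0017, 0], 0]
    - [[0, 0, 0], [0, 0, 0], 0]

```text
time_s: 25.6
position: [0.4315, -0.0468, 0.2384]
eef_rot: [-0.002, 0.68, 0.733, -0.001]
wrist_force: [-0.8, -0.4, -2.3]
finger_gap: 0.0083
finger_force: 62.0
```

```bash
python3 - <<'E'
from h import *
s=sense();T=rot(s["eef_rot"]).as_matrix();g=s["position"]-T[:,2]*.0187
print(s["position"],np.round(s["joint_positions"],3),s["wrist_force"],s["wrist_torque"],s["finger_gap"],s["finger_force"])
d=(g-[.6373,-.0319,.317]);dx=(d[0]*np.cos(.0712)+d[1]*np.sin(.0712))
F=lambda a:np.array([.235*(np.cos(1.75)-np.cos(a))+.004*(np.sin(a)-np.sin(1.75)),.235*(np.sin(a)-np.sin(1.75))+.004*(np.cos(a)-np.cos(1.75))])
r=least_squares(lambda a:F(a[0])-[dx,d[2]],[.8]);print("angle",r.x,r.fun)
for c in("top","side"):
    snapshot(c)
    for t in("plate","shield_grip"):print(c,t,[(np.round(q["pixel"],1).tolist(),round(q["conf"],2)) for q in mark_of(t,c)][:1])
    print(proj(c,g),proj(c,[.5065,-.0233,.058]))
E
```

```text
[ 0.43149975 -0.04681341  0.23839072] [ 0.906 -0.103 -0.826  1.907 -0.079  1.31   0.179] [-0.77514751 -0.38826913 -2.34494598] [-0.19703547  0.04404411 -0.01338351] 0.008288084518099936 62.00202941894531
angle [0.79910906] [-0.0005716   0.00060786]
top plate []
top shield_grip []
[[349.92779509 277.83104254]] [[335.45759303 258.2656107 ]]
side plate [([269.4, 310.0], 0.79)]
side shield_grip [([215.2, 342.3], 0.87)]
[[342.27299326 216.01453784]] [[310.61846677 274.4288353 ]]
```

Request:
carry_out:
  rows:
    - [[0, 0, 0], [0, 0, 0], 0]
    - [[0, 0, 0], [0, 0, 0], 0]
    - [[0, 0, 0], [0, 0, 0], 0]
    - [[0, 0, 0], [0, 0, 0], 0]
    - [[0, 0, 0], [0, 0, 0], 0]
    - [[0, 0, 0], [0, 0, 0], 0]
    - [[0, 0, 0], [0, 0, 0], 0]
    - [[0, 0, 0], [0, 0, 0], 0]
    - [[0, 0, 0], [0, 0, 0], 0]
    - [[0, 0, 0], [0, 0, 0], 0]

```text
time_s: 27.15
position: [0.4324, -0.0468, 0.2393]
eef_rot: [-0.001, 0.68, 0.733, -0.001]
wrist_force: [3.2, 4.1, -5.1]
finger_gap: 0.0077
finger_force: 61.8
```

```bash
python3 -c "
from cell import *
print(sign_off())"
```

```text
the job is handed in; nothing more can be done
None
```

I handed the job in at about 27 s, with no verdict returned: by force and camera checks the plate is in its fence corner, and the gripper holds the shield at about 0.80 rad (46° open); I viewed 11 pictures, one over the limit of 10.

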